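# Lay the last kebab across the skewer rack

### The job

One kebab is still standing in the stoneware pot. Draw it out and lay it across the skewer rack in the empty pair of notches, like its neighbours: handle out on the same side, resting in both plates with the food between them. Set it down gently rather than dropping it, leave the pot standing, and do not disturb the other kebabs, the roasting tin or the things around.

Things in the scene. Friction and masses are not known exactly. Their poses are not given: they have to be found in the camera images.
- skewer: The kebab to move, about 0.1 kg: 260 mm skewer, 6 mm round steel, dark wooden handle, six chunks of food up to 27 mm square, 36 to 134 mm from the point. Origin on its axis, 90 mm from the point; x axis along it from point to handle. It stands point down in the pot, leaning on the rim about 24 degrees from upright, handle up. It can slide out along its axis: after 125 mm the point clears the rim.
- skewer_handle (a point): Middle of this kebab's handle, on the axis, 222 mm from the point (132 mm from the origin). The handle is round, 18 mm thick and 68 mm long (188 to 256 mm from the point), with a 12 mm steel ferrule before it and a cap behind it.
- skewer_tip (a point): Point of skewer, 90 mm from its origin.
- pot: loose stoneware pot, reddish brown with a pale band, round, 76 mm across, 105 mm high, wall and floor 6 mm thick, 0.7 kg. Origin: centre of its underside, z up. The skewer in it leans towards the pot's x axis.
- rack: White enamelled roasting tin, 250 x 210 mm and 40 mm high, loop handles at its x ends (reaching 152 mm from the centre), with a steel skewer rack in it; loose, moves as one, 1.8 kg. Origin: centre of the tin's underside, z up. The rack: two upright plates, 170 mm long along x, 3 mm thick, at y = -75 and +75 mm, top edges 75 mm up; each has three V notches in its top edge.
- rack_mid (a point): Axis of a skewer lying in the middle notches, halfway between the plates: 70 mm above the origin of rack. Notches at x = -60, 0 and +60 mm in both plates, 90-degree V, 18 mm wide at the top, 9 mm deep. Skewers lie along y, their origins at y = 0, handles to -y beyond the tin's edge (handle middle at y = -132 mm). One of the three pairs is empty: which one varies.
- skewer_b: A second kebab, the same in size and axes as skewer, already lying in a pair of notches of the rack; to be left there.
- skewer_c: A third such kebab, lying in another pair of notches; to be left there.
- lemon: half a lemon, 47 mm across and 28 mm high, loose on the tin's floor below the empty pair of notches, clear of what lies in the rack. Origin: centre of its underside.
- mill: wooden pepper mill, 54 mm across, 166 mm high, standing loose. Origin: centre of its underside, z up.
- oil: green glass oil bottle, 62 mm across, 215 mm high, standing loose. Origin: centre of its underside, z up.
- fruit: white fruit bowl on a foot with three fruits, 176 mm across, 155 mm high. Origin: centre of its underside, z up.
Not all that is in view belongs to the job. Leave any purple look-alike of the pot alone.

How it is judged (in metres and radians):
On the way:
1. the kebab is drawn out of the pot (horizontal distance between skewer_tip and pot above 0.06 m and angle between pot's own z axis and vertical below 0.1 rad), for 0.1 s.
At the end, for the whole second after the job is handed in: Kebab at rest across both plates in facing notches: axis within 5 mm of the notch line, 67-73.5 mm above the tin's underside, within 0.04 rad of the rack's y, lengthwise within 13 mm of its neighbours, handle on -y like theirs. They stay seated within 20 mm of their start; the pot is upright ((x of skewer in the frame of rack between -0.065 and -0.055 m or x of skewer in the frame of rack between -0.005 and 0.005 m or x of skewer in the frame of rack between 0.055 and 0.065 m) and z of skewer in the frame of rack between 0.067 and 0.0735 m and y of skewer in the frame of rack between -0.013 and 0.013 m and angle between the x axis of skewer and the y axis of rack, either way round below 0.04 rad and y of skewer_handle in the frame of rack below -0.1 m and z of skewer_b in the frame of rack between 0.066 and 0.075 m and z of skewer_c in the frame of rack between 0.066 and 0.075 m and distance of each of skewer_b, skewer_c from where it was at the start of the episode below 0.02 m and angle between pot's own z axis and vertical below 0.1 rad and linear speed of skewer below 0.02 m/s and angular speed of skewer below 0.2 rad/s); the robot touches nothing.
It fails at once if the pot is knocked over (angle between pot's own z axis and vertical above 0.6 rad).
It fails at once if the kebab is dropped or flung onto the rack (faster than 0.6 m/s low over the tin) instead of being laid down (linear speed of skewer above 0.6 m/s and horizontal distance between skewer and rack below 0.12 m and height (world z) of skewer below 0.13 m).
It fails at once if one of the other kebabs is moved more than 25 mm (distance of any of skewer_b, skewer_c from where it was at the start of the episode above 0.025 m).
It fails at once if the roasting tin with its rack is pushed more than 25 mm (distance of rack from where it was at the start of the episode above 0.025 m).
It fails at once if the pepper mill, oil bottle, fruit bowl or lemon is moved more than 40 mm or knocked over (distance of any of mill, oil, fruit, lemon from where it was at the start of the episode above 0.04 m or angle between any of mill, oil, fruit's own z axis and vertical above 0.4 rad).
It also fails if it takes over 51 s, if anything falls off the work surface, if the arm or the gripper's body presses on something with over 40 N, if the wrist force passes 120 N, or if a joint passes its speed limit or range.

### The arm

A 6-joint arm with a two-finger parallel gripper is mounted at the origin on the work surface. World frame = base frame: x ahead of the robot, y to its left, z up, the work surface at z = 0. Lengths are in mm, angles in rad, forces in N, time in s.
With the tool pointing down it reaches from about 300 to 775 mm from the base axis. Payload 14.6 kg.
Tool frame: the origin (TCP) lies on the centre line of the jaws, within the pads' length; the fingertips stand 8 mm ahead of it and the grasp point (between the pads) lies 11 mm behind it; z points along the fingers, y is the direction in which the jaws open and shut (so a half turn about z gives the same grasp; the last joint's range is limited). The gripper opens to 94 mm and grips with 3 to 60 N. Pads are 16 mm wide; open, the fingers measure 119 mm over their backs; the gripper's body (75 mm by 177 mm) begins 78 mm behind the grasp point.
Start: joints at [-1.392, 0.3, 1.521, -0, 1.321, -0.067], TCP at [133.826, -533.46, 213.446] pointing down, gripper open.
Joint ranges: [-3.03, 3.03], [-0.79, 2.21], [0.23, 2.52], [-1.04, 4.18], [0, 3.07], [-2.55, 2.55]. Speed limits (rad/s): [2.22, 2.22, 2.57, 3.14, 3.14, 3.14].

### API

Orientations are given as [roll, pitch, yaw] about the fixed x, y, z axes, in that order (R = Rz(yaw) Ry(pitch) Rx(roll)).
In Python, from cell import read_state, cams, manip gives the robot as it stands.
- The arm moves only by the shell command python3 -m handwheel 'ROWS' [OPENING] [FORCE]. ROWS is JSON, a list of rows, each a list of 4 numbers: the shift along the tool's x, y, z in m, then the turn about the tool's z in degrees. In form: [[dx, dy, dz, turn], ...]. A call has 1 to 5 rows; each row is the pose to reach, as a shift and turn from the pose measured when the call began, along the tool's axes at that moment; what a row does not reach only later rows make up. A row lasts 1/8 s, in which the tool goes at most 62.5 mm and 10.7 degrees, less where a joint would pass 70% of its speed; a pose out of reach is approached as far as the arm can. A call with a gripper value outside its range is refused whole. OPENING is the closure, from 0 (fully open) to 1 (shut), set as the call begins (- or left out, the last holds). The fingers move at their own pace and stop on an object; FORCE is the grip in N (left out, the last holds). Time passes only in rows, so rows that repeat a pose let the fingers close. It gives the time, the measured TCP pose, the force and the opening at its end, in the units of the state.
- read_state(): the state, without advancing time (a new reading comes with each control period).
- cams.camera(name): name is "scene" or "top" or "wrist"; returns the picture (384x512x3 uint8, red, green, blue); there is no depth.
- cams.get_calibration(name): a dict with "vertical_fov" (degrees; the focal length in pixels is half the picture's height over the tangent of half this angle, whatever the lens; pixels are square), "cx", "cy" (the principal point, pixels), "R" (3x3) and "t" (3): a world point X has camera coordinates R X + t. Camera axes: x right, y down, z forward; pixel columns grow to the right and rows downward; lengths in mm; the calibration is good to about 2 mm. A picture is of the moment at which its call begins: read the wrist's pose just before it. get_calibration takes no time and is no camera call; for the wrist camera it gives the pose at the moment of the call.
- manip.sign_off(): hands the job in, once; it reports no verdict.
The state is a dict: "clock": time; "joints": joint angles; "qd": joint speeds; "effort": joint torques, N m; "eef_pos": TCP position; "eef_rot": TCP orientation; "wrist_force": force on the tool from outside, world axes, zero at the start; "moment": the same for the moment, N m; "finger_gap": finger opening in mm.
Only numpy, scipy, OpenCV 4.12 (cv2) and the standard library are available. Lean on these libraries where they do the work, as an engineer would, in place of code of your own. Each camera call takes 0.05 s, during which the arm holds its last target. There are 200 camera calls.

## Working session

There is one attempt and no reset: what is moved stays moved. The work goes in short steps, Python scripts to look and compute and a shell command to move; the robot and the scene stay as the last step left them, time stands still between calls to the robot, and variables do not carry over. Pictures are saved under pics/ and viewed, about 8 in all and at most 12, crops included, and the job is handed in when it is done.

```bash
mkdir -p pics; ls; python3 - <<'E'
from cell import read_state,cams
import cv2,numpy as np
print(read_state())
ims=[]
for n in("scene","top"):
    c=cams.get_calibration(n);print(n,c)
    im=cams.camera(n)[:,:,::-1];cv2.imwrite(f"pics/{n}0.png",im)
E
```

```text
pics
{'clock': 0.0, 'joints': array([-1.39160027e+00,  3.00495652e-01,  1.52156088e+00, -1.84521763e-05,
        1.32069043e+00, -6.65986555e-02]), 'qd': array([ 0.00075204, -0.00185802,  0.00108865,  0.00043357,  0.00064806,
       -0.00093609]), 'effort': array([ 3.81211576e-03, -5.31806195e+01, -3.52744603e+01,  7.08305812e-02,
        2.43988994e-02, -7.65982963e-05]), 'eef_pos': array([ 133.77976729, -533.23079812,  212.88139984]), 'eef_rot': array([-3.14043972e+00, -5.89852318e-05,  2.45799252e-01]), 'wrist_force': array([ 0.65786161,  0.07094595, -0.2241022 ]), 'moment': array([-0.01977809, -0.03377584,  0.06790451]), 'finger_gap': 94.27917074027553}
scene {'vertical_fov': 46.4733265293822, 'cx': 254.86826401062788, 'cy': 196.1475269946598, 'R': array([[ 0.88489272,  0.46567937, -0.01037281],
       [ 0.34197189, -0.66461914, -0.66433171],
       [-0.31625954,  0.58431509, -0.7473659 ]]), 't': array([-553.80300237, -111.82622463, 1973.26769502])}
top {'vertical_fov': 54.97332425275374, 'cx': 248.894368833236, 'cy': 191.65567550456626, 'R': array([[ 0.01436482, -0.99972019, -0.01879339],
       [-0.99666842, -0.01280677, -0.08054844],
       [ 0.08028522,  0.01988784, -0.99657351]]), 't': array([ -12.19653856,  617.97266111, 1181.09694579])}
```

View pics/scene0.png

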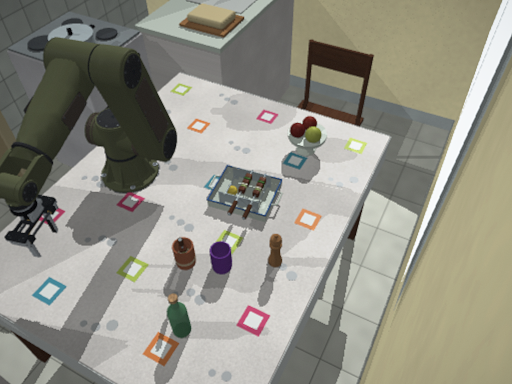

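View pics/top0.png

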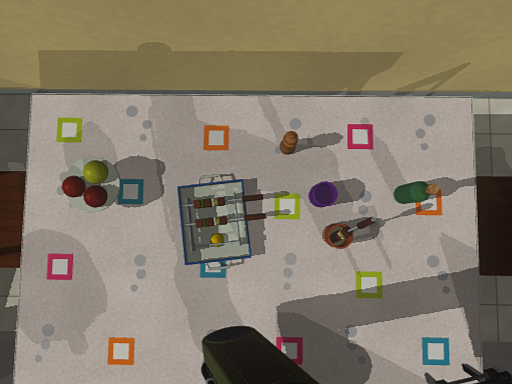

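Candidates for the pot with the kebab: the reddish-brown pot at scene (184,252) / top (337,235), and its purple look-alike at scene (221,257) / top (323,194). I choose the brown one, which has a skewer leaning out to the right. In the rack, the two far notch pairs are taken and the near one, above the lemon at top (217,239), is empty. One crop to check this.

```bash
python3 - <<'E'
import cv2,numpy as np
t=cv2.imread("pics/top0.png");s=cv2.imread("pics/scene0.png")
a=cv2.resize(t[205:260,310:390],None,fx=5,fy=5,interpolation=cv2.INTER_CUBIC)
b=cv2.resize(s[225:280,150:230],None,fx=5,fy=5,interpolation=cv2.INTER_CUBIC)
c=cv2.resize(t[170:275,170:300],(400,323),interpolation=cv2.INTER_CUBIC)
d=cv2.resize(s[155:225,195:295],(400,280),interpolation=cv2.INTER_CUBIC)
d=cv2.copyMakeBorder(d,0,43,0,0,cv2.BORDER_CONSTANT)
cv2.imwrite("pics/crop1.png",np.vstack([np.hstack([a,b]),np.hstack([c,d])]))
E
```

```text
(no output)
```

View pics/crop1.png

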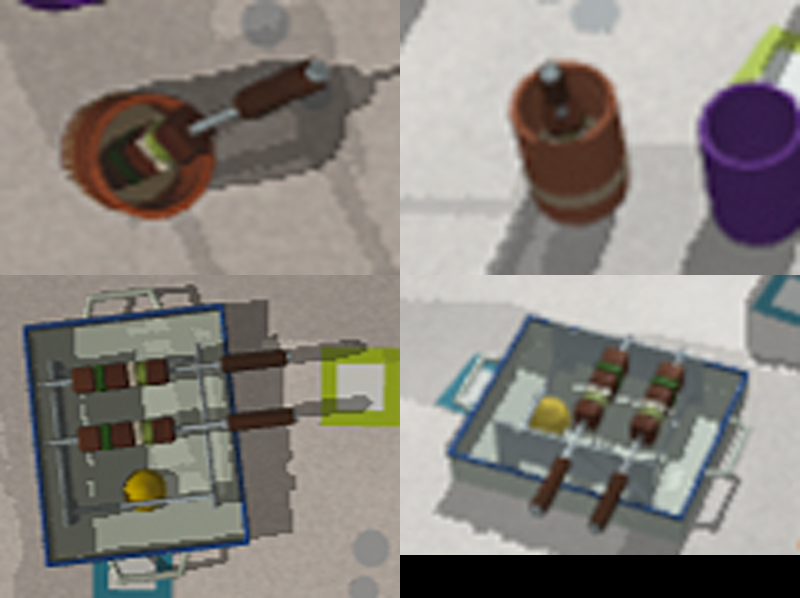

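```bash
cat >h.py <<'E'
import numpy as np,json
from cell import cams
def ray(n,p,c=None):
    c=c or cams.get_calibration(n); f=192/np.tan(np.radians(c["vertical_fov"])/2)
    R=np.array(c["R"]);d=R.T@np.array([(p[0]-c["cx"])/f,(p[1]-c["cy"])/f,1]);return -R.T@c["t"],d/np.linalg.norm(d)
def onz(n,p,z,c=None):
    o,d=ray(n,p,c);return o+d*(z-o[2])/d[2]
def tri(*r):
    A=sum(np.eye(3)-np.outer(d,d) for o,d in r);b=sum((np.eye(3)-np.outer(d,d))@o for o,d in r)
    x=np.linalg.solve(A,b);return x,[np.linalg.norm(np.cross(x-o,d)) for o,d in r]
E
python3 - <<'E'
from h import *
np.set_printoptions(precision=1,suppress=True)
print("potrim",onz("top",(340,235.8),105), onz("scene",((566-400)/5+150,110/5+225),105))
cap=tri(ray("top",(373.2,219)),ray("scene",(179.8,239.4)));print("cap",cap)
for z in(230,238,245):print(z,onz("top",(373.2,219),z),onz("scene",(179.8,239.4),z))
print("handle start z~180",onz("top",(357.4,227),178))
T=lambda u,v:(170+u/3.077,170+(v-275)/3.077)
C=[onz("top",T(*p),40) for p in((24,327),(224,304),(248,543),(46,565))];print(np.array(C),np.mean(C,0),[np.linalg.norm(C[i]-C[i-1]) for i in range(4)])
e=C[0]-C[1];print("yaw y-side",np.degrees(np.arctan2(-e[0],e[1])));e=C[3]-C[2];print(np.degrees(np.arctan2(-e[0],e[1])))
for a,b in(((45,385),(290,357)),((50,443),(296,415))):
    P,Q=onz("top",T(*a),70),onz("top",T(*b),70);print("nb tip,cap",P,Q,np.linalg.norm(P-Q),np.degrees(np.arctan2(-(P-Q)[0],(P-Q)[1])))
# scene view neighbours caps
S=lambda u,v:(195+(u-400)/4,155+(v-275)/4)
for q in((540,508),(599,527)):print("cap scene",onz("scene",S(*q),70))
E
```

```text
potrim [ 482.  -281.2  105. ] [ 494.1 -287.7  105. ]
cap (array([ 533.7, -338.5,  237. ]), [np.float64(1.6505384291496414), np.float64(1.6505384291495953)])
230 [ 532.4 -341.7  230. ] [ 531.5 -334.   230. ]
238 [ 532.3 -339.2  238. ] [ 535.7 -338.4  238. ]
245 [ 532.2 -337.   245. ] [ 539.5 -342.2  245. ]
handle start z~180 [ 509.9 -313.6  178. ]
[[629.4 226.6  40. ]
 [656.3  16.2  40. ]
 [408.1 -12.5  40. ]
 [382.2 196.3  40. ]] [519.  106.7  40. ] [np.float64(248.9923179936036), np.float64(212.12164589502498), np.float64(249.8390666497771), np.float64(210.44567905533586)]
yaw y-side 7.29849595360564
7.0719846431929865
nb tip,cap [567.4 196.9  70. ] [599.3 -53.1  70. ] 251.99883760017948 7.287002585072255
nb tip,cap [508.4 190.1  70. ] [540.4 -59.9  70. ] 251.9542045607472 7.288791103288184
cap scene [547.8 -55.1  70. ]
cap scene [609.3 -49.6  70. ]
```

```bash
python3 -m handwheel '[[0.03,-0.007,-0.03,0],[0.08,-0.02,-0.06,0],[0.13,-0.032,-0.09,0],[0.18,-0.044,-0.1,0],[0.23,-0.056,-0.1,0]]' 0
python3 -m handwheel '[[0.05,-0.012,0,-10],[0.1,-0.025,0,-20],[0.15,-0.037,0,-30],[0.198,-0.049,0,-40],[0.198,-0.049,0,-48]]'
python3 -m handwheel '[[0,0,0,-10],[0,0,0,-20],[0,0,0,-30],[0,0,0,-40],[0,0,0,-50]]'
python3 -m handwheel '[[0,0,0,-10],[0,0,0,-20],[0,0,0,-22],[0,0,0,-22],[0,0,0,-22]]'
python3 - <<'E'
from h import *
from cell import read_state
import cv2
s=read_state();print(s["clock"],s["eef_pos"],s["eef_rot"],s["wrist_force"],s["finger_gap"])
c=cams.get_calibration("wrist");print(c)
cv2.imwrite("pics/w1.png",cams.camera("wrist")[:,:,::-1])
import pickle;pickle.dump(c,open("w1.pkl","wb"))
E
```

```text
clock: 0.72
eef_pos: [344.7, -422.2, 313.8]
eef_rot: [3.141, -0.0, 0.246]
wrist_force: [-0.4, 0.5, -0.7]
finger_gap: 93.9
clock: 1.35
eef_pos: [527.0, -324.4, 312.6]
eef_rot: [-3.14, -0.001, 1.092]
wrist_force: [-0.9, 0.5, -0.1]
finger_gap: 94.3
clock: 1.98
eef_pos: [527.0, -324.4, 312.2]
eef_rot: [-3.141, -0.002, 1.97]
wrist_force: [0.2, 0.0, -0.7]
finger_gap: 94.0
clock: 2.6
eef_pos: [526.9, -324.4, 312.1]
eef_rot: [3.141, -0.002, 2.352]
wrist_force: [0.8, 0.2, -0.2]
finger_gap: 94.2
2.6 [ 526.93465845 -324.39473953  312.09012524] [ 3.14140832e+00 -2.38994243e-03  2.35219807e+00] [ 0.76263054  0.19746882 -0.16438269] 94.18978362150254
{'vertical_fov': 67.29947236355811, 'cx': 255.9385426254672, 'cy': 189.4010371509272, 'R': array([[ 7.09241136e-01,  7.04965797e-01,  4.85349495e-04],
       [ 6.78600864e-01, -6.82902510e-01,  2.70453376e-01],
       [ 1.90991826e-01, -1.91487301e-01, -9.62732952e-01]]), 't': array([-145.67855891, -633.88352118,  323.5463996 ])}
```

View pics/w1.png

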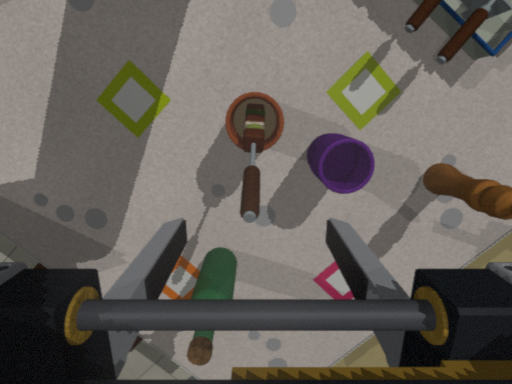

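```bash
python3 - <<'E'
from h import *
import pickle
np.set_printoptions(precision=1,suppress=True)
c=pickle.load(open("w1.pkl","rb"))
w=ray("wrist",(249.5,215),c);t=ray("top",(373.2,219));s=ray("scene",(179.8,239.4))
print(tri(w,t,s));print(tri(w,t));print(tri(w,s))
print("start",tri(ray("wrist",(253,168),c),ray("top",(357.4,227))), onz("wrist",(253,168),178,c))
print("rim",onz("wrist",(254.5,121),105,c))
E
```

```text
(array([ 533.6, -338.5,  236.8]), [np.float64(0.1638955604214281), np.float64(1.6042642390639084), np.float64(1.7041776662934778)])
(array([ 532.2, -337.5,  241.9]), [np.float64(0.45423250007116917), np.float64(0.4542325000711462)])
(array([ 534.2, -338. ,  236.3]), [np.float64(0.8785420836324553), np.float64(0.8785420836324175)])
start (array([ 510.8, -311.5,  189.3]), [np.float64(1.2009077835534192), np.float64(1.2009077835532973)]) [ 513.1 -314.2  178. ]
rim [ 481.4 -280.4  105. ]
```

```bash
python3 -m handwheel '[[0,-0.0045,0,3],[0,-0.0045,0.03,3],[0,-0.0045,0.07,3],[0,-0.0045,0.1,3],[0,-0.0045,0.117,3]]'
python3 -m handwheel '[[0,0,0,0],[0,0,0,0],[0,0,0,0],[0,0,0,0],[0,0,0,0]]' 1 40
python3 -m handwheel '[[0,0,0,0],[0,0,0,0],[0,0,0,0]]' 1 40
```

```text
clock: 3.28
eef_pos: [523.3, -327.2, 193.7]
eef_rot: [-3.141, -0.004, 2.299]
wrist_force: [0.4, 0.0, 0.7]
finger_gap: 93.9
clock: 3.9
eef_pos: [523.3, -327.2, 194.0]
eef_rot: [-3.141, -0.003, 2.299]
wrist_force: [-0.8, 0.0, 0.1]
finger_gap: 47.7
clock: 4.28
eef_pos: [523.3, -327.2, 194.0]
eef_rot: [-3.141, -0.004, 2.299]
wrist_force: [-1.3, -0.9, 0.1]
finger_gap: 17.7
```

```bash
python3 -m handwheel '[[-0.004,0,-0.009,0],[-0.010,0,-0.022,0],[-0.016,0,-0.036,0],[-0.024,0,-0.054,0],[-0.032,0,-0.072,0]]'
python3 -m handwheel '[[-0.008,0,-0.018,0],[-0.018,0,-0.040,0],[-0.028,0,-0.063,0],[-0.038,0,-0.085,0],[-0.042,0,-0.1,0]]'
python3 - <<'E'
from cell import read_state,cams
import cv2,numpy as np
s=read_state();print(s["clock"],s["eef_pos"],s["wrist_force"],s["finger_gap"])
a=cams.camera("scene")[150:350,80:300,::-1];b=cams.camera("top")[170:330,300:460,::-1]
cv2.imwrite("pics/p2.png",np.hstack([cv2.resize(a,(440,400)),cv2.resize(b,(360,400))]))
E
```

```text
clock: 4.9
eef_pos: [545.1, -351.7, 267.3]
eef_rot: [-3.141, -0.003, 2.299]
wrist_force: [0.0, 0.7, -1.1]
finger_gap: 17.5
clock: 5.52
eef_pos: [573.5, -383.7, 368.9]
eef_rot: [3.142, -0.002, 2.299]
wrist_force: [-0.2, 0.1, -0.8]
finger_gap: 17.2
5.525 [ 573.50828397 -383.71241375  368.94874655] [-0.23557274  0.06700222 -0.76813928] 17.239979957234997
```

View pics/p2.png

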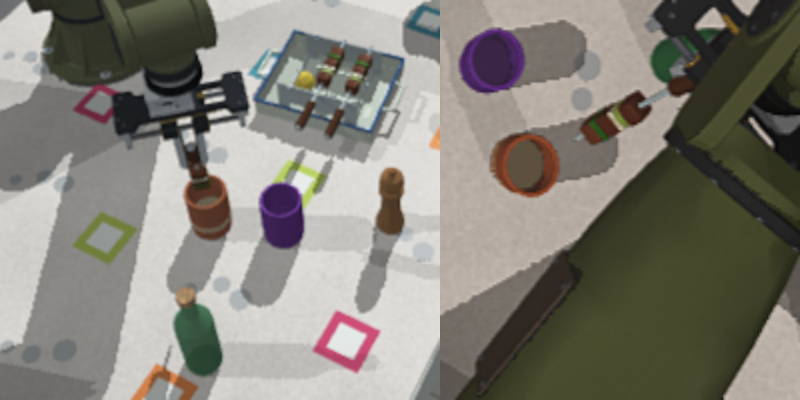

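The kebab is out of the pot at its original lean, and the pot is upright. The tool can't tilt, so I'll use open table to lever the kebab flat in a light grip, with the point down on the table and the jaw axis as hinge.

```bash
python3 -m handwheel '[[0.02,-0.024,0,3],[0.05,-0.06,0,10],[0.085,-0.1,0,18],[0.11,-0.132,0,26],[0.122,-0.146,0,34.4]]'
python3 -m handwheel '[[0,0,0.03,0],[0,0,0.07,0],[0,0,0.11,0],[0,0,0.14,0],[0,0,0.155,0]]'
python3 -m handwheel '[[0,0,0,0],[0,0,0,0]]'
python3 - <<'E'
from cell import read_state,cams
import cv2,numpy as np
s=read_state();print(s["clock"],s["eef_pos"],s["eef_rot"],s["wrist_force"],s["finger_gap"])
a=cams.camera("scene")[150:350,20:240,::-1];b=cams.camera("top")[170:330,300:460,::-1]
cv2.imwrite("pics/p3.png",np.hstack([cv2.resize(a,(440,400)),cv2.resize(b,(360,400))]))
E
```

```text
clock: 6.25
eef_pos: [381.5, -389.7, 369.7]
eef_rot: [3.141, 0.001, 1.693]
wrist_force: [0.3, -0.7, -0.7]
finger_gap: 17.5
clock: 6.88
eef_pos: [381.2, -389.3, 213.2]
eef_rot: [-3.141, -0.001, 1.693]
wrist_force: [0.3, -0.7, -0.8]
finger_gap: 17.5
clock: 7.12
eef_pos: [381.4, -389.6, 214.4]
eef_rot: [3.141, 0.0, 1.693]
wrist_force: [-0.2, -0.9, -0.6]
finger_gap: 17.3
7.125 [ 381.44041409 -389.62332721  214.35840269] [3.14101162e+00 4.02443191e-04 1.69271705e+00] [-0.21480651 -0.90515824 -0.61280216] 17.33151342201674
```

View pics/p3.png

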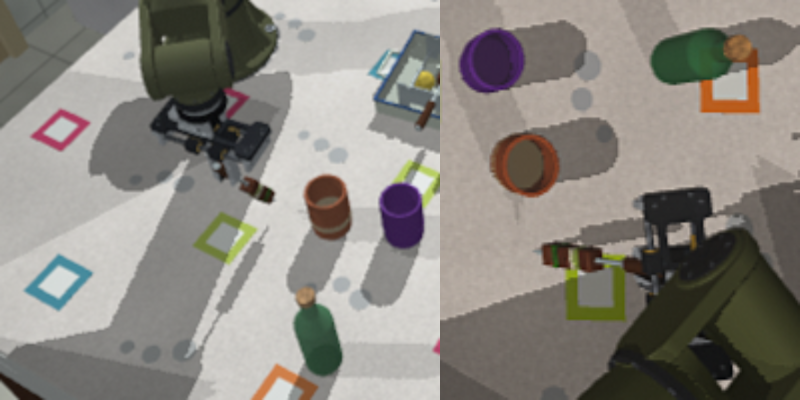

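```bash
python3 - <<'E'
from h import *
np.set_printoptions(precision=1,suppress=True)
x,e=tri(ray("top",(345.8,270.8)),ray("scene",(155.5,246)));print(x,e)
g=np.array([381.4,-389.6,225.4]);d=x-g;print(np.linalg.norm(d),"lean",np.degrees(np.arccos(-d[2]/np.linalg.norm(d))))
E
```

```text
[ 375.2 -307.3   58.9] [np.float64(3.014067177636957), np.float64(3.0140671776370302)]
185.8366439223102 lean 26.362639618692338
```

```bash
python3 -m handwheel '[[0,0,0.008,0],[0,0,0.016,0],[0,0,0.022,0],[0,0,0.025,0],[0,0,0.025,0]]' 1 15
python3 -m handwheel '[[-0.015,0,0.008,0],[-0.033,0,0.019,0],[-0.048,0,0.031,0],[-0.063,0,0.044,0],[-0.063,0,0.045,0]]'
python3 -m handwheel '[[-0.013,0,0.014,0],[-0.025,0,0.030,0],[-0.035,0,0.046,0],[-0.044,0,0.062,0],[-0.044,0,0.064,0]]'
python3 - <<'E'
from cell import read_state,cams
import cv2,numpy as np
s=read_state();print(s["clock"],s["eef_pos"],s["eef_rot"],s["wrist_force"],s["finger_gap"])
a=cams.camera("scene")[150:350,20:240,::-1];b=cams.camera("top")[170:330,300:460,::-1]
cv2.imwrite("pics/p4.png",np.hstack([cv2.resize(a,(440,400)),cv2.resize(b,(360,400))]))
E
```

```text
clock: 7.85
eef_pos: [381.4, -389.6, 189.1]
eef_rot: [3.141, 0.0, 1.693]
wrist_force: [-0.2, -0.5, -0.8]
finger_gap: 17.7
clock: 8.48
eef_pos: [389.1, -454.6, 143.7]
eef_rot: [3.141, 0.003, 1.691]
wrist_force: [0.9, -4.8, 6.1]
finger_gap: 17.8
clock: 9.1
eef_pos: [394.0, -498.3, 78.0]
eef_rot: [-3.141, 0.0, 1.691]
wrist_force: [-0.6, -0.3, -0.4]
finger_gap: 17.5
9.1 [ 394.03807323 -498.30194069   78.02132148] [-3.14149009e+00  1.51443118e-04  1.69113123e+00] [-0.64112488 -0.32840097 -0.43560576] 17.46674382177503
```

View pics/p4.png

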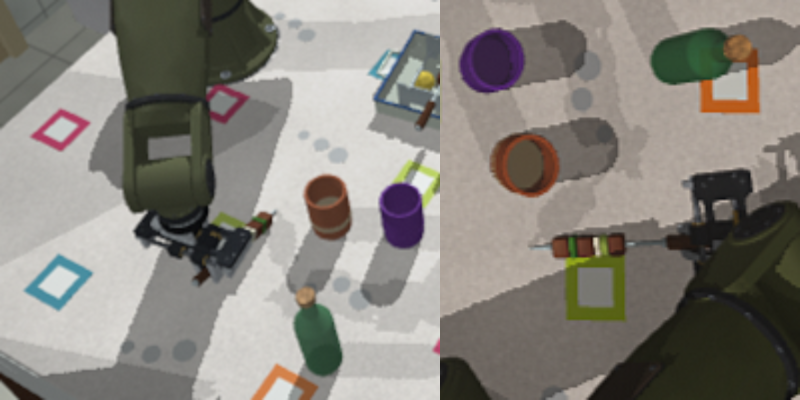

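```bash
python3 -m handwheel '[[-0.007,0,0.016,0],[-0.013,0,0.034,0],[-0.016,0,0.050,0],[-0.018,0,0.060,0],[-0.019,0,0.066,0]]'
python3 -m handwheel '[[0,0,0.001,0],[0,0,0.001,0],[0,0,0.001,0],[0,0,0.001,0]]' 1 60
python3 -m handwheel '[[0,0,-0.025,0],[0,0,-0.06,0],[0,0,-0.1,0],[0,0,-0.13,0],[0,0,-0.13,0]]'
python3 - <<'E'
from cell import read_state,cams
import cv2,numpy as np
s=read_state();print(s["clock"],s["eef_pos"],s["eef_rot"],s["wrist_force"],s["finger_gap"])
a=cams.camera("scene")[:,:,::-1];b=cams.camera("top")[:,:,::-1];cv2.imwrite("pics/s5.png",a);cv2.imwrite("pics/t5.png",b)
a=a[150:350,20:240];b=b[170:330,300:460]
cv2.imwrite("pics/p5.png",np.hstack([cv2.resize(a,(440,400)),cv2.resize(b,(360,400))]))
E
```

```text
clock: 9.82
eef_pos: [396.6, -516.7, 12.4]
eef_rot: [3.142, 0.0, 1.692]
wrist_force: [-0.1, 0.7, -0.3]
finger_gap: 17.5
clock: 10.32
eef_pos: [396.7, -516.7, 11.8]
eef_rot: [3.141, 0.0, 1.692]
wrist_force: [-0.7, 0.7, 0.3]
finger_gap: 16.8
clock: 10.95
eef_pos: [397.2, -517.4, 144.0]
eef_rot: [3.139, 0.004, 1.692]
wrist_force: [-0.5, 0.1, -1.9]
finger_gap: 16.9
10.95 [ 397.17715891 -517.44118328  144.01174658] [3.13932535 0.00441028 1.69174284] [-0.47801812  0.05939288 -1.88612169] 16.944700073345103
```

View pics/p5.png

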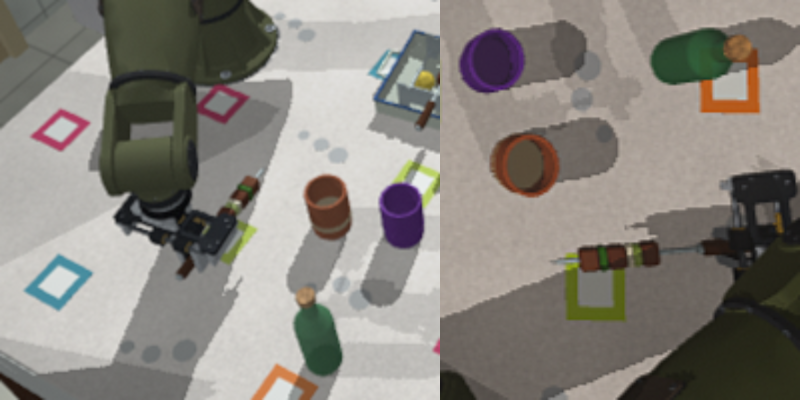

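```bash
python3 - <<'E'
from h import *
np.set_printoptions(precision=1,suppress=True)
g=np.array([397.2,-517.4,155])
for n,t,s in(("tip",(350.2,274.4),(151,236)),("foodend",(440/2.25-440/2.25+(578-440)/2.25+300,259*.4+170),(20+258/2,150+180/2))):
    x,e=tri(ray("top",t),ray("scene",s));d=x-g;print(n,x,e[0],np.linalg.norm(d),"elev",np.degrees(np.arcsin(d[2]/np.linalg.norm(d))),"az",np.degrees(np.arctan2(d[1],d[0])))
E
```

```text
tip [ 370.6 -307.3  116.8] 1.0226257595658856 215.1714905086939 elev -10.214076756758724 az 97.21078347748495
foodend [ 379.2 -333.5  130.9] 5.38491816234177 186.32038621965336 elev -7.421000157212871 az 95.6051055575599
```

The kebab is near horizontal, with the point drooping about 9°. The far notch will take that up as it is laid in. Moving over the rack gently.

```bash
python3 -m handwheel '[[0,0,-0.006,0],[0.004,0.001,-0.020,0],[0.012,0.003,-0.036,0],[0.025,0.007,-0.052,0],[0.045,0.013,-0.06,0]]'
for i in 1 2 3; do python3 -m handwheel '[[0.024,0.007,0,0],[0.052,0.015,0,0],[0.08,0.023,0,0],[0.108,0.031,0,0],[0.132,0.038,0,0]]'; done
python3 -m handwheel '[[0.018,0.005,0,0],[0.030,0.009,0,0],[0.034,0.010,0,0],[0.034,0.010,0,0]]'
python3 - <<'E'
from cell import read_state,cams
import cv2,numpy as np
s=read_state();print(s["clock"],s["eef_pos"],s["eef_rot"],s["wrist_force"],s["finger_gap"])
a=cams.camera("scene")[:,:,::-1];b=cams.camera("top")[:,:,::-1];cv2.imwrite("pics/s6.png",a);cv2.imwrite("pics/t6.png",b)
a=a[130:240,170:290];b=b[160:280,170:300]
cv2.imwrite("pics/p6.png",np.hstack([cv2.resize(a,(400,367)),cv2.resize(b,(400,367))]))
E
```

```text
clock: 11.68
eef_pos: [404.3, -469.2, 202.2]
eef_rot: [3.141, 0.001, 1.692]
wrist_force: [-0.5, 0.4, -1.3]
finger_gap: 16.2
clock: 12.3
eef_pos: [426.1, -331.3, 202.4]
eef_rot: [3.141, 0.001, 1.692]
wrist_force: [0.6, -0.2, -1.1]
finger_gap: 16.8
clock: 12.92
eef_pos: [447.5, -193.5, 202.5]
eef_rot: [3.141, 0.001, 1.693]
wrist_force: [0.8, -0.7, -1.1]
finger_gap: 16.8
clock: 13.55
eef_pos: [468.4, -55.9, 202.6]
eef_rot: [3.14, 0.001, 1.694]
wrist_force: [0.4, -0.4, -0.8]
finger_gap: 16.4
clock: 14.05
eef_pos: [474.0, -21.0, 202.6]
eef_rot: [3.14, 0.001, 1.694]
wrist_force: [0.4, 0.3, -0.5]
finger_gap: 16.5
14.05 [474.03892951 -20.95411252 202.62911098] [3.14034599e+00 1.18444662e-03 1.69423351e+00] [ 0.42630568  0.3432853  -0.47425041] 16.50908610999369
```

View pics/p6.png

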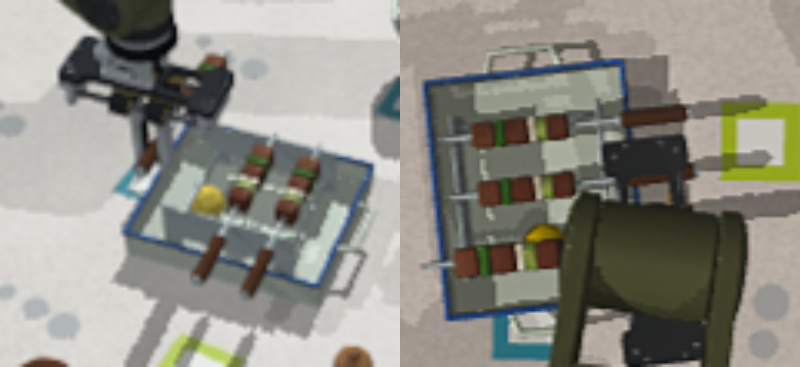

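```bash
python3 - <<'E'
from h import *
np.set_printoptions(precision=1,suppress=True)
g=np.array([474,-21,213.6])
T=lambda u,v:(170+(u-400)*.325,160+v*.327);S=lambda u,v:(170+u*.3,130+v/3.336)
for n,t,s in(("tip",(423,265),(230,54)),("foodend",(455,263),(223,61))):
    x,e=tri(ray("top",T(*t)),ray("scene",S(*s)));d=x-g;print(n,x,e[0],np.linalg.norm(d),"elev",np.degrees(np.arcsin(d[2]/np.linalg.norm(d))),"az",np.degrees(np.arctan2(d[1],d[0])))
# rack frame: far-plate notches etc in the top view
o=np.array([519,107.5]);X=np.array([.992,.126]);Y=np.array([-.126,.992])
for n,p,z in(("mid tip",(447,197),70),("far tip",(445,140),70),("mid foodend",(478,193),70),("far foodend",(472,136),70)):
    x=onz("top",T(*p),z)[:2]-o;print(n,x@X,x@Y)
E
```

```text
tip [449.  195.7 172.1] 2.72289378911156 222.02897851628705 elev -10.776871934426156 az 96.59000423837165
foodend [454.5 164.6 187.7] 5.2471101664033535 188.41386999592805 elev -7.896227620338179 az 96.01258203386537
mid tip 0.7947561549973354 86.22901631724997
far tip 59.14740897140156 82.55108347379016
mid foodend 1.3229888996204258 54.36707698585602
far foodend 60.12617625253468 54.63314915507969
```

```bash
python3 -m handwheel '[[-0.003,0,0.01,0],[-0.007,0.001,0.03,0],[-0.010,0.001,0.05,0],[-0.010,0.001,0.07,0],[-0.010,0.001,0.085,0]]'
python3 -m handwheel '[[0,0,0.006,0],[0,0,0.012,0],[0,0,0.018,0],[0,0,0.022,0],[0,0,0.026,0]]'
python3 - <<'E'
from cell import read_state,cams
import cv2,numpy as np
s=read_state();print(s["clock"],s["eef_pos"],s["eef_rot"],s["wrist_force"],s["moment"],s["finger_gap"])
a=cams.camera("scene")[:,:,::-1];b=cams.camera("top")[:,:,::-1];cv2.imwrite("pics/s7.png",a);cv2.imwrite("pics/t7.png",b)
a=a[130:240,170:290];b=b[160:280,170:300]
cv2.imwrite("pics/p7.png",np.hstack([cv2.resize(a,(400,367)),cv2.resize(b,(400,367))]))
E
```

```text
clock: 14.78
eef_pos: [476.0, -31.6, 116.2]
eef_rot: [3.142, 0.001, 1.693]
wrist_force: [-0.7, 0.1, -1.3]
finger_gap: 16.3
clock: 15.4
eef_pos: [476.1, -31.6, 90.1]
eef_rot: [3.141, 0.001, 1.693]
wrist_force: [1.0, 0.3, -1.0]
finger_gap: 16.7
15.4 [476.11870167 -31.61687949  90.13081024] [3.14121276e+00 1.00169269e-03 1.69303402e+00] [ 1.0310175   0.34361394 -0.97723067] [-0.15724638 -0.05510404 -0.00345214] 16.662628207270615
```

View pics/p7.png

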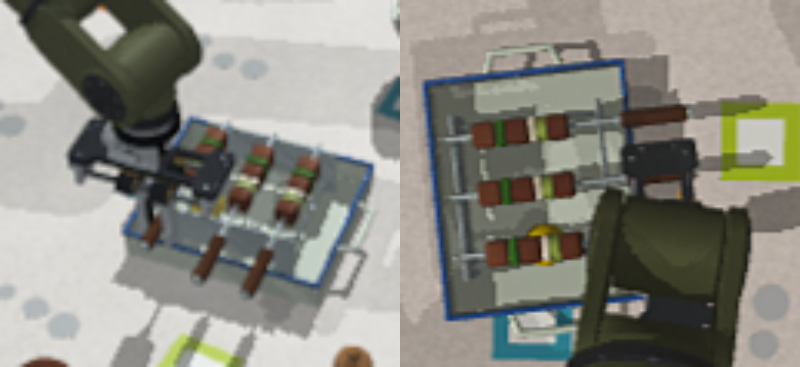

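```bash
python3 -m handwheel '[[0,0,0.004,0],[0,0,0.008,0],[0,0,0.012,0],[0,0,0.012,0]]' 1 25
python3 -m handwheel '[[0,0,0.004,0],[0,0,0.008,0],[0,0,0.011,0],[0,0,0.013,0],[0,0,0.013,0]]' 1 12
python3 -m handwheel '[[0,0,0.002,0],[0,0,0.004,0],[0,0,0.005,0],[0,0,0.005,0]]' 1 6
python3 - <<'E'
from cell import read_state,cams
import cv2,numpy as np
s=read_state();print(s["clock"],s["eef_pos"],s["eef_rot"],s["wrist_force"],s["moment"],s["finger_gap"])
a=cams.camera("scene")[:,:,::-1];b=cams.camera("top")[:,:,::-1];cv2.imwrite("pics/s8.png",a);cv2.imwrite("pics/t8.png",b)
a=a[130:240,170:290];b=b[160:280,170:300]
cv2.imwrite("pics/p8.png",np.hstack([cv2.resize(a,(400,367)),cv2.resize(b,(400,367))]))
E
```

```text
clock: 16.0
eef_pos: [475.8, -31.6, 77.6]
eef_rot: [-3.141, 0.001, 1.693]
wrist_force: [0.1, 0.7, -0.0]
finger_gap: 17.4
clock: 16.62
eef_pos: [475.7, -31.6, 64.5]
eef_rot: [-3.141, 0.001, 1.693]
wrist_force: [0.3, -1.2, -0.1]
finger_gap: 17.4
clock: 17.12
eef_pos: [475.7, -31.6, 59.4]
eef_rot: [-3.14, 0.0, 1.693]
wrist_force: [-0.0, -0.6, -1.0]
finger_gap: 18.0
17.125 [475.65719813 -31.59823144  59.40760175] [-3.14041435e+00  4.65663402e-04  1.69292539e+00] [-0.01277412 -0.62636967 -1.04626824] [-0.0787601  -0.09874642 -0.00682908] 17.980435358205586
```

View pics/p8.png

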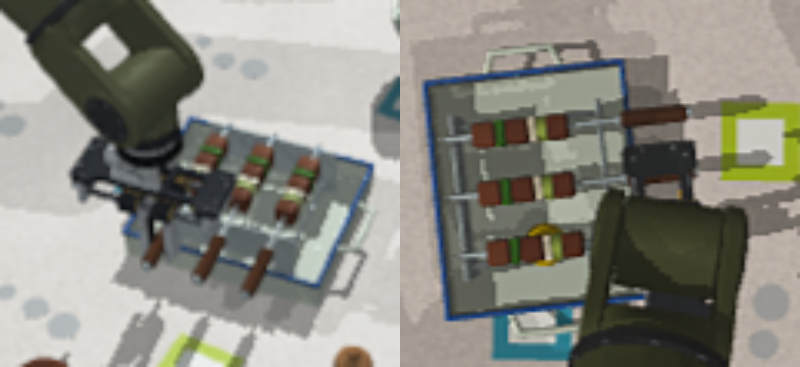

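```bash
python3 -m handwheel '[[0,0,0.001,0],[0,0,0.002,0],[0,0,0.002,0]]' 1 3
python3 -m handwheel '[[0,0,0,0],[0,0,0,0],[0,0,0,0],[0,0,0,0],[0,0,0,0]]' 0.62 3
python3 -m handwheel '[[0,0,-0.01,0],[0,0,-0.03,0],[0,0,-0.06,0],[0,0,-0.11,0],[0,0,-0.16,0]]'
python3 -m handwheel '[[-0.04,0,-0.02,0],[-0.09,0,-0.03,0],[-0.15,0,-0.03,0],[-0.21,0,-0.03,0],[-0.26,0,-0.03,0]]'
python3 - <<'E'
from cell import read_state,cams
import cv2,numpy as np
s=read_state();print(s["clock"],s["eef_pos"],s["wrist_force"],s["finger_gap"])
a=cams.camera("scene")[:,:,::-1];b=cams.camera("top")[:,:,::-1];cv2.imwrite("pics/s9.png",a);cv2.imwrite("pics/t9.png",b)
a=a[150:230,190:290];b=b[170:275,170:300]
cv2.imwrite("pics/p9.png",np.hstack([cv2.resize(a,(400,320),interpolation=2),cv2.resize(b,(400,323),interpolation=2)[:320]]))
E
```

```text
clock: 17.6
eef_pos: [475.7, -31.6, 57.5]
eef_rot: [-3.141, 0.001, 1.693]
wrist_force: [0.2, -1.5, -0.5]
finger_gap: 17.6
clock: 18.23
eef_pos: [475.7, -31.6, 57.5]
eef_rot: [-3.141, 0.0, 1.693]
wrist_force: [-0.2, -0.5, -0.9]
finger_gap: 35.6
clock: 18.85
eef_pos: [475.5, -31.4, 219.7]
eef_rot: [-3.141, 0.001, 1.693]
wrist_force: [0.6, 1.4, 0.5]
finger_gap: 35.8
clock: 19.48
eef_pos: [507.0, -291.6, 250.6]
eef_rot: [-3.141, 0.001, 1.692]
wrist_force: [1.2, 0.2, -0.2]
finger_gap: 35.7
19.475 [ 507.00816244 -291.61897042  250.6037676 ] [ 1.17439104  0.2170436  -0.1543729 ] 35.67517965108922
```

View pics/p9.png

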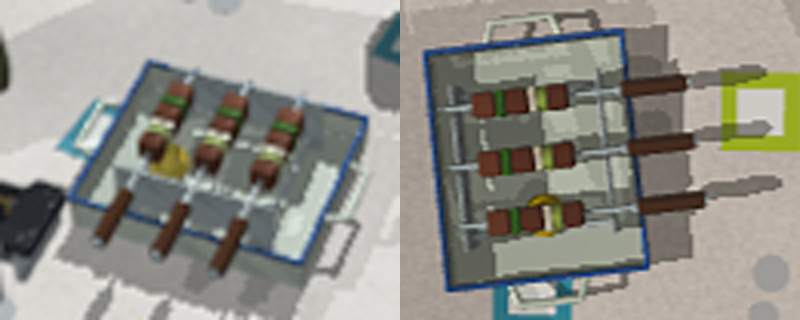

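```bash
python3 - <<'E'
from h import *
np.set_printoptions(precision=1,suppress=True)
T=lambda u,v:(170+(u-400)*.325,170+v*.325);S=lambda u,v:(190+u/4,150+v/4)
o=np.array([519,107.5]);X=np.array([.992,.126]);Y=np.array([-.126,.992])
for n,tip,cap,fe,cs in(("new",(460,228),(704,200),(488,223),(97,239)),("mid",(450,168),(693,142),(479,163),(157,254)),("far",(445,108),(688,83),(473,105),(217,269))):
    P=[onz("top",T(*p),70)[:2] for p in(tip,cap,fe)];d=P[0]-P[1]
    x,e=tri(ray("top",T(*cap)),ray("scene",S(*cs)))
    print(n,"tip/cap/food rack xy",[((p-o)@X).round(1).item() for p in P],[((p-o)@Y).round(1).item() for p in P],"az",np.degrees(np.arctan2(d[1],d[0])).round(1),"cap z",x[2],e[0])
E
```

```text
new tip/cap/food rack xy [-61.5, -61.0, -59.7] [79.1, -169.8, 50.3] az 97.4 cap z 67.67362779777807 2.3279621273873436
mid tip/cap/food rack xy [-0.1, -1.6, 1.6] [83.2, -165.5, 53.3] az 96.9 cap z 64.49931959310486 2.9915358532423717
far tip/cap/food rack xy [61.3, 58.7, 61.1] [82.3, -167.3, 53.5] az 96.6 cap z 68.58877667421932 4.2109325870459395
```

```bash
python3 -c "
from cell import manip
print(manip.sign_off())"
```

```text
the job is handed in; nothing more can be done
None
```

The kebab is lying in the empty pair of notches at rack x = -60 mm, handle out on the same side as its neighbours. I handed the job in at about 19.6 s.

**How it went:** I gripped the handle and drew the kebab out along its own axis. The tool can't tilt, so I levered the kebab flat with its point on open table. I then carried it to the rack, lowered it in far notch first and let it go over a drop of about 2 mm or less.

**Last checks, from the final pictures:**

| Check | Measured | Allowed |
|---|---|---|
| Distance from the notch line | 1–1.5 mm | 5 mm |
| Angle to the rack's y | about 0.2° | 2.3° |
| Lengthwise, against its neighbours | about 3–4 mm towards the handle | 13 mm |

- **Height:** it measured about 68 mm at the handle cap, with 2–4 mm of spread between the two views, so it only shows roughly that the kebab is seated. The neighbours measured 64–69 mm.
- **Other kebabs and tin:** both kebabs are still in their notches, and the tin looked unmoved.
- **In the way:** while carried, the point drooped about 9°. The far notch levelled it as I lowered the handle.
- **Not re-checked at the end:** I did not look at the pot again after laying the kebab in. It was last seen upright and in place before the carry to the rack. The arm finished above it, with the fingertips about 140 mm clear of its rim.

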